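# Clamp a sample board with the two-stage lever

### The job

A lacquered sample board has to be clamped for a rub test. With the fingertips, push the board along the bed until it is fully home against the stop under the pressure bar, then push the red-knobbed clamp lever past its first detent (light hold) all the way to its second stop so that the bar clamps the board. The board is only slid, never lifted, and the things lying around stay where they are.

Things in the scene. Friction and masses are not known exactly. Their poses are not given: they have to be found in the camera images.
- specimen_clamp: Bench clamp fixed to the table, 96 mm (its x) by 224 mm (its y); origin on the table under its middle, z up. Level bed, top 18 mm above the origin, from its open loading end at y = -112 mm to the stop, an upright face at y = +62 mm. Two side guides, 74 mm apart and 6 mm high, keep the board on x = 0. Past the stop stands the grey head.
- lever_pivot (a point): Upright pivot of the clamp lever on the head's top plate, at x = +24, y = +78 mm of the clamp; this point lies on the plate's top, 70 mm above the table. The plate spans x = -48 to +48, y = +34 to +112 mm and overhangs the pressure bar. A flat brass quadrant on it has two steel ridges with the first detent between them, marked by one red dot; two dots mark the second stop.
- panel: Loose sample board, blue lacquer on light wood, 70 (its x) by 100 (its y) by 10 mm thick, about 60 g; origin at the middle of its underside. It lies on the bed between the guides, axes nearly along the clamp's, 20 to 45 mm short of the stop. Push its free -y edge along the clamp's +y; fully home its centre is at y = +12 mm of the clamp.
- lever_knob (a point): Centre of the upright red knob on the lever's end, 18 mm in diameter, 26 mm high, centre 95 mm above the table, 60 mm from the pivot; the lever's arm reaches up to 82 mm. In the clamp's frame it is at x = -27, y = +47 mm when open, x = -36, y = +78 mm in the first detent, x = -27, y = +109 mm at the second stop: push it along that arc, to the clamp's +y.
- clamp_lever (a joint): Angle of the lever, rad: 0 open (leaning over the bed), 0.55 first detent (light hold), 1.10 second stop (fully clamped, a hard stop). Springs draw it into each of these three positions; it takes about 5 to 12 N at the knob to pass the ridge before the detent, and again the ridge after it. Left between, it snaps to the nearest position and stays there.
- pressure_bar: Steel bar with a black rubber foot, 68 mm (clamp x) by 21 mm (clamp y), over the last 22 mm of bed before the stop; origin at the middle of its underside, 31.5 mm above the table when open, so the board passes under it with 3.5 mm to spare. The lever draws it down: it presses the board with about 1.5 N at the first detent, about 8 N at the second stop.
- sanding_block: Bystander: cork block wrapped in abrasive paper, 48x85x25 mm, origin at the middle of its underside.
- parts_pot: Bystander: white pot with green screw lid in front of the open aluminium case, 45 mm in diameter, 43 mm high, origin at the middle of its underside.
- rubber_block: Bystander: tan rubber with a blue sleeve, 25x52x18 mm, origin at the middle of its underside.
- gloss_tile: Bystander: black glass tile in its frame, 62x88x13 mm, origin at the middle of its underside.
Not all that is in view belongs to the job. There is more than one size of the panel; the one meant has the size given above.

How it is judged:
By the outcome, as a careful person would: the job done as asked, in the order asked, and still so for the second after the job is handed in, with the robot touching nothing.
It also fails if it takes over 42 s, if anything falls off the work surface, if the arm or the gripper's body presses on something with over 40 N, if the wrist force passes 120 N, or if a joint passes its speed limit or range.

### The arm

A 6-joint arm with a two-finger parallel gripper is mounted at the origin on a cart in front of the work surface, level with it; the furniture and walls round the work are solid. World frame = base frame: x ahead of the robot, y to its left, z up, the work surface at z = 0. Lengths are in mm, angles in rad, forces in N, time in s.
With the tool pointing down it reaches from about 275 to 750 mm from the base axis. Payload 10.2 kg.
Tool frame: the origin (TCP) lies on the front face of the gripper's body, between the roots of the fingers; the fingertips stand 73 mm ahead of it and the grasp point (between the pads) lies ctrl.grip_depth ahead of it (ctrl.grip_depth is the distance from the TCP to the grasp point, in mm); z points along the fingers, y is the direction in which the jaws open and shut (so a half turn about z gives the same grasp; the last joint's range is limited). The gripper opens to 85 mm and grips with 20 to 120 N. Pads are 22 mm wide; open, the fingers measure 114 mm over their backs; the gripper's body (76 mm by 85 mm) begins 54 mm behind the grasp point. The pads swing forward as they close: fully open they stand 13 mm farther back than shut.
Start: joints at [1.069, 0.313, 1.498, -0, 1.331, -0.223], TCP at [144.494, 504.731, 303.894] pointing down, gripper open.
Joint ranges: [-2.94, 2.94], [-0.97, 2.17], [0.19, 2.56], [-1.23, 4.37], [0.02, 3.11], [-2.88, 2.88]. Speed limits (rad/s): [2.39, 2.39, 3.01, 3.14, 3.14, 3.14].

### API

Orientations are given as a unit quaternion [w, x, y, z].
In Python, from rig import readout, capture, ctrl, nets gives the robot as it stands. The module is installed in compiled form; this text tells all that it offers.
- The arm moves only by the tool apply_moves, never from a script. Its argument "targets" is a list of rows, each a list of 4 numbers: the shift along the tool's x, y, z in cm, then the turn about the tool's z in degrees. A call has 1 to 8 rows; each row shifts and turns the commanded pose from where the row before left it, along the tool's axes as they then stand; what a row does not reach is not made up. A row lasts 1/10 s, in which the tool goes at most 50 mm and 8.59 degrees, less where a joint would pass 70% of its speed; a pose out of reach is approached as far as the arm can. A call with a gripper value outside its range is refused whole. "grip" is the finger opening in cm, from 0 to 8.54, set as the call begins (left out, the last holds). The fingers move at their own pace and stop on an object; "force" is the grip in N (left out, the last holds). Time passes only in rows, so rows that do not move let the fingers close. It gives the time, the measured TCP pose, the force and the opening at its end, in the units of the state.
- readout.sense(): the state, without advancing time (a new reading comes with each control period).
- capture(name): name is "scene" or "side" or "wrist"; returns a dict with "img" (480x640x3 uint8, red, green, blue), "fov_y" (degrees; the focal length in pixels is half the picture's height over the tangent of half this angle, whatever the lens; pixels are square), "cx", "cy" (the principal point, pixels), "eye" and "rotation" of the camera in the world. Camera axes: x right, y down, z forward; pixel columns grow to the right and rows downward; lengths in mm; the calibration is good to about 2 mm. A picture is of the moment at which its call begins. There is no depth.
- ctrl.finish_job(): hands the job in, once; it reports no verdict.
Trained networks look in the newest picture that a camera, given by its name, has taken for a name from the list of things; names that differ only in an ending like _2 or _b are one class to them, and where a whole thing is asked for, a point or a joint stands for the part that bears it (a point fixed in the world has none). Each returns a list of dicts, best first, with "score" (0 to 1); they miss things now and then, are a little off and sometimes report something else, mostly with a low value. They report only what shows in the picture. A call takes as long as a camera call. They do not tell look-alikes from the thing itself.
- nets.boxes_of(camera, target): "location" ([column, row] as shares, 0 to 1, of the picture: columns of its width, rows of its height, amid what is visible of it).
The state is a dict: "time_s": time; "joints": joint angles; "dq": joint speeds; "tau": joint torques, N m; "eef_pos": TCP position; "ee_rot": TCP orientation; "force": force on the tool from outside, world axes, zero at the start; "wrist_torque": the same for the moment, N m; "grip_width": opening from 0.0 (shut) to 1.0 (fully open).
Only numpy, scipy, OpenCV 4.12 (cv2) and the standard library are available. Lean on these libraries where they do the work, as an engineer would, in place of code of your own. Each camera call takes 0.05 s, during which the arm holds its last target.

## Working session

There is one attempt and no reset: what is moved stays moved. The work goes in short steps, Python scripts to look and compute and a tool call to move; the robot and the scene stay as the last step left them, time stands still between calls to the robot, and variables do not carry over. Pictures are saved under pics/ and viewed, and the job is handed in when it is done.

Besides the shell and the picture viewer there is one more tool, called after "Emit:" by a JSON object that holds its "fn" and its "kwargs". apply_moves: Moves the arm, as the interface text tells. Its arguments: {"type":"object","properties":{"targets":{"type":"array"},"grip":{"type":"number"},"force":{"type":"number"}},"required":["targets"]}

```bash
mkdir -p pics; cat > h.py <<'E'
import numpy as np, cv2
from rig import readout, capture, ctrl, nets
def save(c,n): cv2.imwrite('pics/'+n+'.png', c['img'][:,:,::-1])
E
python3 - <<'E'
from h import *
import pickle
print(readout.sense()); print(ctrl.grip_depth)
for n in ['scene','side']:
    c=capture(n); save(c,n+'1'); pickle.dump(c,open(n+'1.pkl','wb'))
    print(n,c['fov_y'],c['cx'],c['cy'],c['eye'],c['rotation'])
    for t in ['specimen_clamp','panel','lever_knob','pressure_bar','sanding_block','parts_pot','rubber_block','gloss_tile']:
        print(t,[(round(d['score'],2),round(d['location'][0]*640),round(d['location'][1]*480)) for d in nets.boxes_of(n,t)])
E
```

```text
{'time_s': 0.0, 'joints': array([ 1.06859850e+00,  3.13466606e-01,  1.49845069e+00,  1.97176694e-05,
        1.33101394e+00, -2.23411487e-01]), 'dq': array([ 0.00071061, -0.0008423 ,  0.00175053,  0.00012726, -0.00082821,
       -0.00014616]), 'tau': array([ 1.61609451e-04, -4.12264323e+01, -2.59741366e+01, -1.93275609e-04,
        4.16273688e-03,  5.03389219e-05]), 'eef_pos': array([144.40458788, 504.57337254, 303.32139716]), 'ee_rot': array([-2.46482170e-04,  1.38944489e-01,  9.90299945e-01, -6.22326484e-04]), 'force': array([-0.639669  , -0.10778023,  0.51896571]), 'wrist_torque': array([-0.00542451,  0.00617345,  0.03540424]), 'grip_width': 0.9976252971386788}
53.900000000000006
scene 42.586607256282804 317.4293070777701 233.88036621335468 [-509.78989878 -733.07296103  847.31759331] [-0.4402549   0.76705856 -0.40989144  0.2231273 ]
specimen_clamp [(0.73, 325, 285), (0.58, 322, 255), (0.22, 215, 244)]
panel [(0.91, 345, 284), (0.82, 273, 267)]
lever_knob [(0.45, 321, 253)]
pressure_bar [(0.64, 324, 274), (0.4, 318, 254)]
sanding_block [(0.91, 216, 244)]
parts_pot [(0.66, 159, 228)]
rubber_block [(0.56, 453, 351)]
gloss_tile [(0.76, 311, 228)]
side 45.20129295950281 333.80183393837046 229.51362182008117 [-815.79525263 -168.2987786  1148.91078392] [-0.33490136  0.66087603 -0.60531166  0.29100129]
specimen_clamp [(0.72, 349, 268)]
panel [(0.97, 369, 268), (0.57, 297, 271)]
lever_knob [(0.67, 346, 252)]
pressure_bar [(0.44, 240, 271)]
sanding_block [(0.7, 240, 272)]
parts_pot [(0.5, 183, 270)]
rubber_block [(0.72, 470, 289)]
gloss_tile [(0.82, 304, 232)]
```

```bash
python3 - <<'E'
import cv2
for n in ['scene','side']:
    im=cv2.imread(f'pics/{n}1.png')
    cv2.imwrite(f'pics/{n}1c.png',cv2.resize(im[190:340,240:440],None,fx=4,fy=4,interpolation=cv2.INTER_CUBIC))
E
```

```text
(no output)
```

View pics/scene1.png

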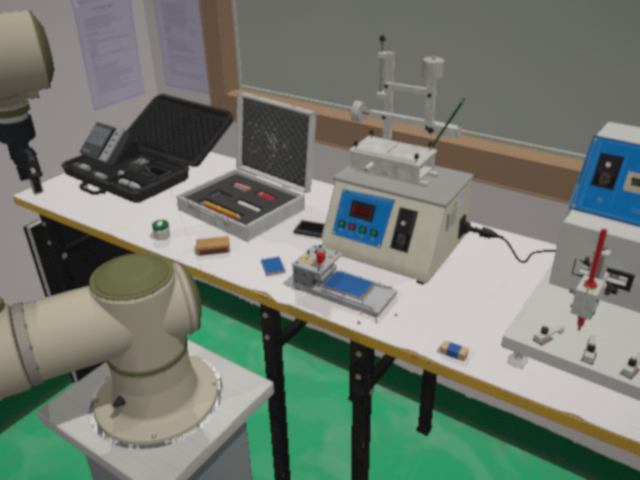

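View pics/side1.png

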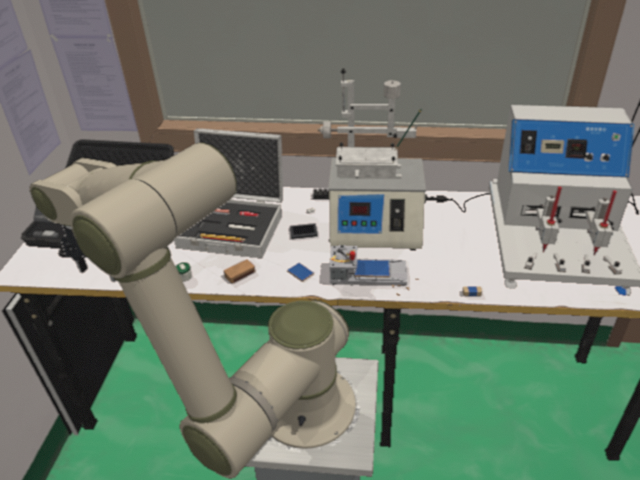

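```bash
sleep 0
```

```text
(no output)
```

View pics/scene1c.png

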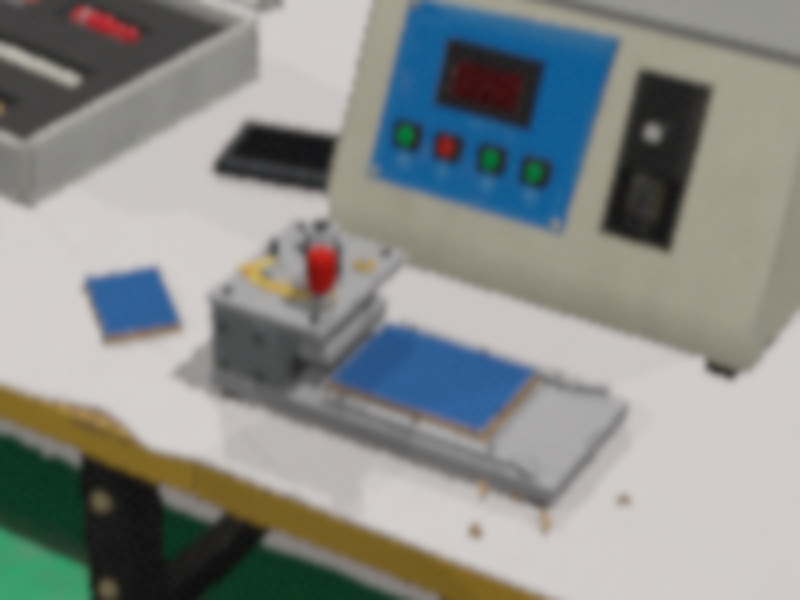

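View pics/side1c.png

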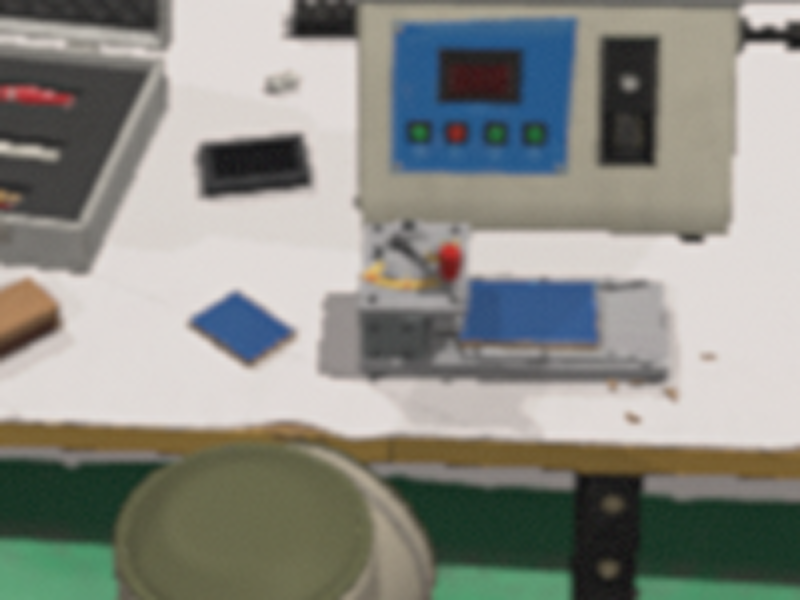

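```bash
cat >> h.py <<'E'
from scipy.spatial.transform import Rotation as R
from scipy.optimize import least_squares
def Rm(c):
    q=c['rotation']; return R.from_quat([q[1],q[2],q[3],q[0]]).as_matrix()
def proj(c,P):
    P=np.atleast_2d(P); f=240/np.tan(np.radians(c['fov_y']/2))
    p=(P-c['eye'])@Rm(c); return np.c_[c['cx']+f*p[:,0]/p[:,2], c['cy']+f*p[:,1]/p[:,2]]
def back(c,uv,z):
    f=240/np.tan(np.radians(c['fov_y']/2)); d=Rm(c)@np.array([(uv[0]-c['cx'])/f,(uv[1]-c['cy'])/f,1])
    return c['eye']+d*(z-c['eye'][2])/d[2]
def tf(p,L):
    c,s=np.cos(p[2]),np.sin(p[2]); L=np.atleast_2d(L).astype(float)
    return np.c_[p[0]+c*L[:,0]-s*L[:,1], p[1]+s*L[:,0]+c*L[:,1], L[:,2]]
E
python3 - <<'E'
from h import *; import pickle
S=pickle.load(open('scene1.pkl','rb')); D=pickle.load(open('side1.pkl','rb'))
cr=lambda u,v:(240+u/4,190+v/4)
for n,c,pts in [('scene',S,[((548,490),18),((628,405),18),((212,297),70),((405,257),70),((322,270),95),((490,432),28),((538,375),28)]),
              ('side',D,[((665,370),18),((662,282),18),((365,222),70),((468,222),70),((365,305),70),((450,263),95),((598,345),28),((598,281),28)])]:
    for p,z in pts: print(n,p,back(c,cr(*p),z).round(1))
for c,l in[(S,(216,244)),(S,(159,228)),(S,(453,351)),(S,(311,228)),(S,(273,267))]: print(back(c,l,12).round())
E
```

```text
scene (548, 490) [ 423.8 -231.7   18. ]
scene (628, 405) [ 515.6 -231.3   18. ]
scene (212, 297) [414.9 -15.7  70. ]
scene (405, 257) [509.7 -85.5  70. ]
scene (322, 270) [440.5 -74.5  95. ]
scene (490, 432) [ 439.8 -185.6   28. ]
scene (538, 375) [ 501.  -180.9   28. ]
side (665, 370) [ 422.5 -232.3   18. ]
side (662, 282) [ 520.  -230.2   18. ]
side (365, 222) [511.4  -7.6  70. ]
side (468, 222) [516.9 -84.   70. ]
side (365, 305) [417.8 -17.1  70. ]
side (450, 263) [438.9 -76.3  95. ]
side (598, 345) [ 434.6 -183.7   28. ]
side (598, 281) [ 505.9 -182.2   28. ]
[452. 262.  12.]
[430. 449.  12.]
[ 406. -416.   12.]
[652. 101.  12.]
[448.  72.  12.]
```

The board meant is the one lying on the bed, at scene (345,284). The one at (273,267) is smaller, about half its length, and lies loose on the table. The clamp's +y runs along world +y. I turn the tool first, then fly over for a wrist view.

Emit:
{"fn": "apply_moves", "kwargs": {"targets": [[0,0,0,8.5],[0,0,0,8.5],[0,0,0,8.5],[0,0,0,8.5],[0,0,0,8.5],[0,0,0,8.5],[0,0,0,8.5],[0,0,0,8.5]]}}

```text
time_s: 1.7
eef_pos: [144.5, 504.7, 303.9]
ee_rot: [0.0, 0.671, 0.741, 0.0]
force: [0.1, -0.0, -0.2]
grip_width: 0.995
```

Emit:
{"fn": "apply_moves", "kwargs": {"targets": [[0,0,0,6],[-4,2,0,0],[-4,2,0,0],[-4,2,0,0],[-4,2,0,0],[-4,2,0,0],[-4,2,0,0],[-4,2,0,0]], "grip": 3}}

```text
time_s: 2.5
eef_pos: [284.9, 223.2, 304.1]
ee_rot: [0.0, 0.707, 0.707, 0.0]
force: [0.8, 0.1, 0.1]
grip_width: 0.347
```

Emit:
{"fn": "apply_moves", "kwargs": {"targets": [[-4.5,2,0,0],[-4.5,2,0,0],[-4.5,2,0,0],[-4.5,2,0,0],[-4.5,2,0,0],[-4.5,2,0,0],[-4.5,2,0,0],[-4.5,2,0,0]]}}

```text
time_s: 3.3
eef_pos: [445.2, -137.3, 304.0]
ee_rot: [0.0, 0.707, 0.707, 0.0]
force: [0.4, 0.7, 0.1]
grip_width: 0.349
```

```bash
python3 - <<'E'
from h import *; import pickle
s=readout.sense();print(s['eef_pos'],s['ee_rot'],s['grip_width'],ctrl.grip_depth)
c=capture('wrist'); save(c,'w1'); pickle.dump(c,open('w1.pkl','wb')); print(c['eye'],c['rotation'],c['fov_y'])
E
```

```text
[ 445.18670786 -137.31942168  304.02786623] [2.32726040e-04 7.07160448e-01 7.07053063e-01 1.12965741e-04] 0.34931678244864334 53.900000000000006
[444.6637229  -71.65124254 374.14136307] [ 1.31041817e-01  9.91376618e-01 -3.59162497e-04  5.60445402e-04] 66.72167507884392
```

View pics/w1.png

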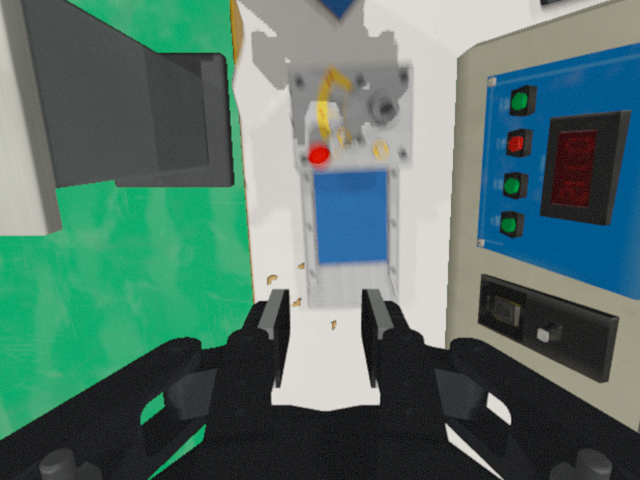

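```bash
python3 - <<'E'
import cv2
im=cv2.imread('pics/w1.png')
cv2.imwrite('pics/w1c.png',cv2.resize(im[180:320,270:430],None,fx=4,fy=4,interpolation=cv2.INTER_CUBIC))
cv2.imwrite('pics/w1d.png',cv2.resize(im[50:190,270:430],None,fx=4,fy=4,interpolation=cv2.INTER_CUBIC))
E
```

```text
(no output)
```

View pics/w1c.png

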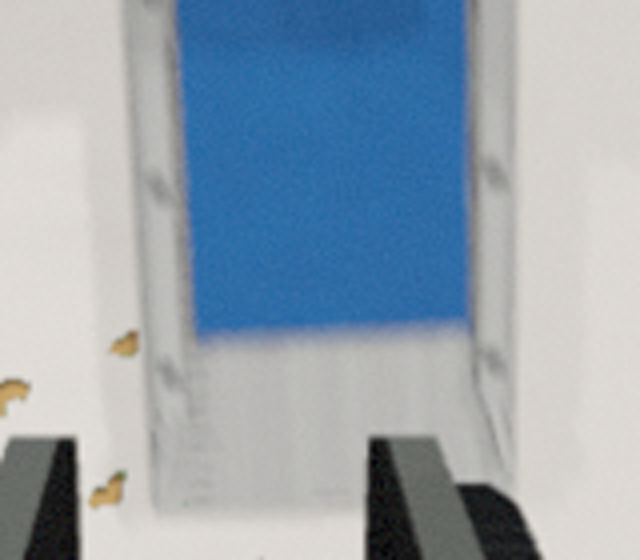

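View pics/w1d.png

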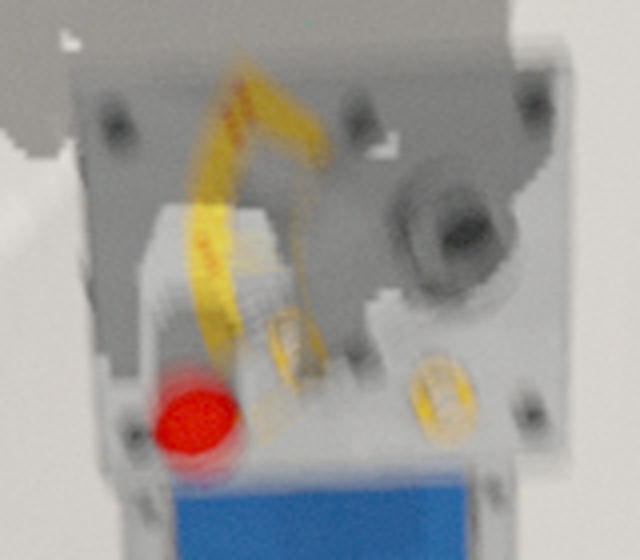

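```bash
python3 - <<'E'
from h import *; import pickle
W=pickle.load(open('w1.pkl','rb'));S=pickle.load(open('scene1.pkl','rb')); D=pickle.load(open('side1.pkl','rb'))
c1=lambda u,v:(270+u/4,180+v/4); d1=lambda u,v:(270+u/4,50+v/4); cr=lambda u,v:(240+u/4,190+v/4)
obs=[(W,c1(155,512),(-48,-112,18)),(W,d1(72,68),(-48,112,70)),(W,d1(570,65),(48,112,70)),(W,d1(568,462),(48,34,70)),(W,d1(103,475),(-48,34,70)),(W,d1(198,420),(-27,47,95)),
(S,cr(548,490),(-48,-112,18)),(S,cr(628,405),(48,-112,18)),(S,cr(212,297),(-48,112,70)),(S,cr(405,257),(48,34,70)),
(D,cr(665,370),(-48,-112,18)),(D,cr(662,282),(48,-112,18)),(D,cr(365,222),(48,112,70)),(D,cr(468,222),(48,34,70)),(D,cr(365,305),(-48,112,70))]
def res(p,o,s=1): return np.concatenate([(proj(c,tf(p,L))[0]-uv)/(1 if c is W else 1.2) for c,uv,L in o])
r=least_squares(lambda p:res(p,obs),[469,-120,0],loss='soft_l1'); print(r.x, res(r.x,obs).reshape(-1,2).round(1).tolist())
rw=least_squares(lambda p:res(p,obs[:6]),[469,-120,0]); print('wrist only',rw.x,rw.fun.reshape(-1,2).round(1).tolist())
p=r.x
for uv in [c1(197,340),c1(470,325)]:
    b=back(W,uv,28); print('panel edge',b, (R.from_euler('z',-p[2]).apply(b-[p[0],p[1],0])))
for uv in [c1(187,200),c1(472,200)]:
    b=back(W,uv,28); print('side edge',b, (R.from_euler('z',-p[2]).apply(b-[p[0],p[1],0])))
for L in [(-27,47,95),(-36,78,95),(-27,109,95)]: print(tf(p,L))
E
```

```text
[ 4.69520197e+02 -1.21127719e+02  4.43053895e-02] [[-1.0, 0.7], [-0.1, 0.1], [1.5, -5.3], [0.2, 0.4], [-1.0, 2.5], [-0.4, -0.9], [1.7, -0.1], [1.1, -1.3], [-0.9, -0.8], [1.0, -1.1], [0.8, -0.7], [0.2, -0.4], [-0.1, -0.2], [0.3, 0.2], [-1.7, 0.2]]
wrist only [ 4.69383824e+02 -1.21670910e+02  4.00776424e-02] [[-1.5, 1.0], [0.3, 0.5], [1.9, -4.3], [0.2, 1.3], [-1.0, 2.9], [-0.3, -0.3]]
panel edge [ 439.07097693 -183.36705946   28.        ] [-33.17597565 -60.82963996  28.        ]
panel edge [ 506.93073211 -179.51963753   28.        ] [ 34.78759295 -59.99156294  28.        ]
side edge [ 436.81505636 -147.69175446   28.        ] [-33.84959121 -25.08942722  28.        ]
side edge [ 506.02380322 -147.74920212   28.        ] [ 35.28869509 -28.21213591  28.        ]
[[440.46502059 -75.36969574  95.        ]]
[[430.10083472 -44.79873482  95.        ]]
[[437.71898504 -13.43053778  95.        ]]
```

Emit:
{"fn": "apply_moves", "kwargs": {"targets": [[0,0,0,-2.5],[-3.5,1.3,0,0],[-3.4,1.2,0,0],[0,0,4,0],[0,0,4,0],[0,0,4,0],[0,0,4,0],[0,0,3,0]]}}

```text
time_s: 4.15
eef_pos: [472.2, -202.5, 111.7]
ee_rot: [-0.001, 0.691, 0.722, -0.0]
force: [0.9, -0.1, -0.3]
grip_width: 0.351
```

```bash
python3 - <<'E'
from h import *; import pickle
s=readout.sense();print(s['eef_pos'],s['ee_rot'],s['force'],s['grip_width'],ctrl.grip_depth)
p=(469.5,-121.2,.043);print(R.from_euler('z',-p[2]).apply(s['eef_pos']-[p[0],p[1],0]))
c=capture('wrist'); save(c,'w2'); pickle.dump(c,open('w2.pkl','wb')); 
E
```

```text
[ 472.24321177 -202.53737134  111.71085424] [-9.04333182e-04  6.91379763e-01  7.22490962e-01 -1.22212700e-04] [ 0.87430559 -0.11184484 -0.26682847] 0.350680722870531 53.900000000000006
[ -0.75575319 -81.38010828 111.71085424]
```

View pics/w2.png

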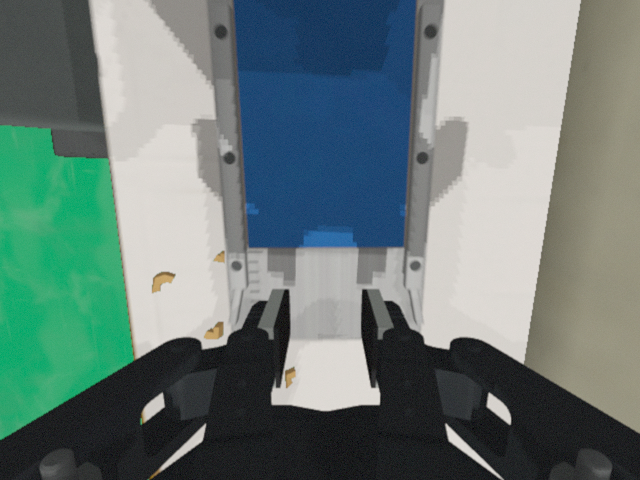

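Emit:
{"fn": "apply_moves", "kwargs": {"targets": [[0,0,0.5,0],[0,0,0.5,0],[0,0,0,0],[0,0,0,0]], "grip": 2}}

```text
time_s: 4.6
eef_pos: [473.2, -203.2, 105.0]
ee_rot: [0.001, 0.691, 0.723, 0.0]
force: [-0.3, 0.2, -0.1]
grip_width: 0.233
```

```bash
python3 - <<'E'
from h import *; import pickle
s=readout.sense();print(s['eef_pos'],s['force'],s['grip_width'])
p=(469.5,-121.2,.043);print(R.from_euler('z',-p[2]).apply(s['eef_pos']-[p[0],p[1],0]))
c=capture('wrist'); save(c,'w3'); c=capture('scene'); save(c,'s3'); cv2.imwrite('pics/s3c.png',cv2.resize(c['img'][200:340,260:420,::-1],None,fx=5,fy=4.2857,interpolation=cv2.INTER_CUBIC))
E
```

```text
[ 473.22320565 -203.23579427  105.03151218] [-0.31530274  0.23339825 -0.05947217] 0.23289636615793824
[  0.19331189 -82.12001238 105.03151218]
```

View pics/w3.png

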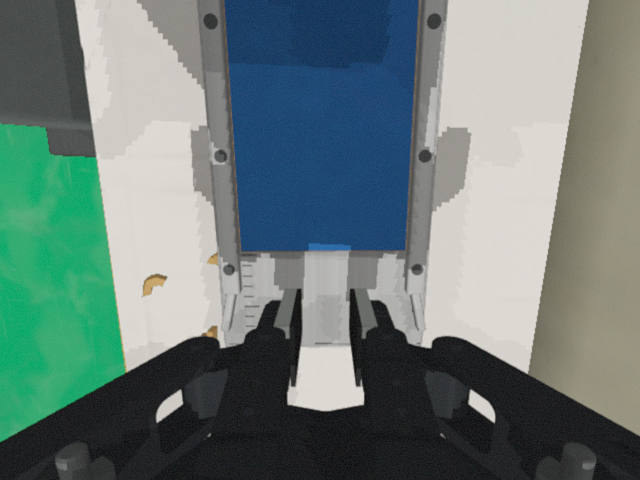

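View pics/s3c.png

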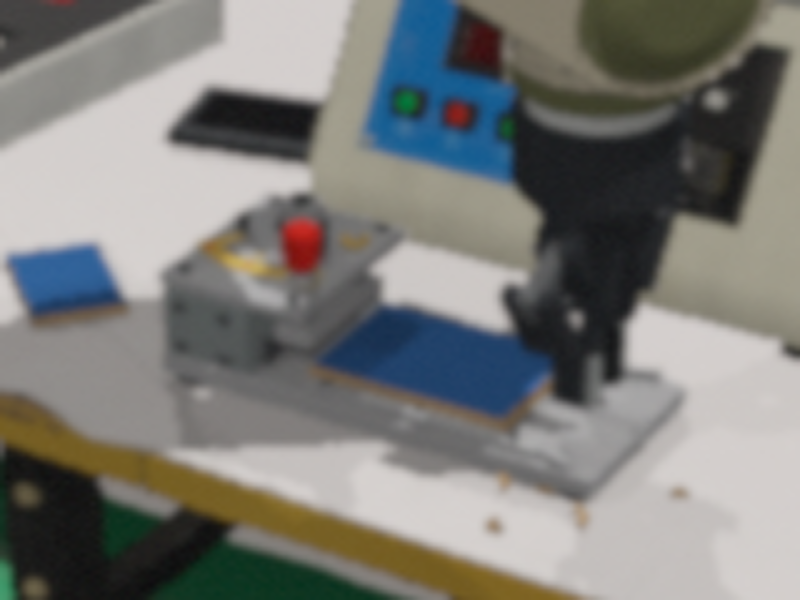

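Emit:
{"fn": "apply_moves", "kwargs": {"targets": [[0,0,0.4,0],[0,0,0.4,0],[0,0,0,0]]}}

```text
time_s: 5.0
eef_pos: [472.6, -202.8, 95.3]
ee_rot: [-0.001, 0.691, 0.722, -0.0]
force: [0.3, 0.3, -0.1]
grip_width: 0.237
```

Emit:
{"fn": "apply_moves", "kwargs": {"targets": [[0,0,0.1,0],[0,0,0,0]]}}

```text
time_s: 5.2
eef_pos: [472.8, -203.0, 94.8]
ee_rot: [-0.0, 0.691, 0.723, -0.0]
force: [0.9, 0.1, 0.1]
grip_width: 0.237
```

Emit:
{"fn": "apply_moves", "kwargs": {"targets": [[0,0,0.1,0],[0,0,0,0]]}}

```text
time_s: 5.4
eef_pos: [472.8, -203.0, 93.8]
ee_rot: [-0.0, 0.691, 0.723, -0.0]
force: [-0.7, 1.6, 0.0]
grip_width: 0.239
```

Emit:
{"fn": "apply_moves", "kwargs": {"targets": [[0.4,0,0,0],[0.4,0,0,0],[0.4,0,0,0],[0.4,0,0,0],[0.4,0,0,0],[0.4,0,0,0],[0.2,0,0,0],[0,0,0,0]]}}

```text
time_s: 6.2
eef_pos: [471.6, -176.7, 93.9]
ee_rot: [-0.0, 0.691, 0.723, 0.0]
force: [-1.3, -0.3, -1.9]
grip_width: 0.236
```

```bash
python3 - <<'E'
from h import *; import pickle
s=readout.sense();print(s['eef_pos'],s['force'],s['grip_width'])
p=(469.5,-121.2,.043);print(R.from_euler('z',-p[2]).apply(s['eef_pos']-[p[0],p[1],0]))
c=capture('wrist'); save(c,'w4')
E
```

```text
[ 471.64263882 -176.71076911   93.90557981] [-1.31604187 -0.2513351  -1.90398585] 0.23587403732658654
[ -0.2455693  -55.55156239  93.90557981]
```

View pics/w4.png

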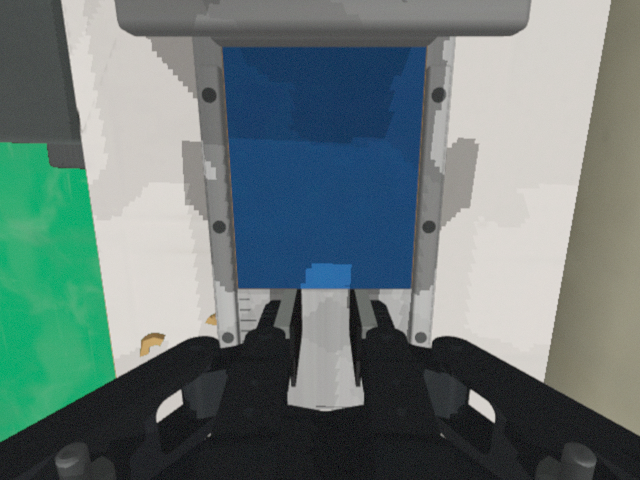

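Emit:
{"fn": "apply_moves", "kwargs": {"targets": [[0.2,0,0,0],[0.2,0,0,0],[0,0,0,0]]}}

```text
time_s: 6.55
eef_pos: [471.4, -172.8, 93.9]
ee_rot: [-0.0, 0.691, 0.723, 0.0]
force: [-0.3, -0.0, -0.2]
grip_width: 0.234
```

Emit:
{"fn": "apply_moves", "kwargs": {"targets": [[0.2,0,0,0],[0,0,0,0]]}}

```text
time_s: 6.75
eef_pos: [471.4, -170.8, 93.9]
ee_rot: [-0.0, 0.691, 0.723, -0.0]
force: [0.5, -0.7, 0.5]
grip_width: 0.233
```

Emit:
{"fn": "apply_moves", "kwargs": {"targets": [[0.1,0,0,0],[0,0,0,0]]}}

```text
time_s: 6.95
eef_pos: [471.3, -169.9, 93.9]
ee_rot: [-0.0, 0.691, 0.723, -0.0]
force: [-0.2, -0.5, -0.2]
grip_width: 0.233
```

Emit:
{"fn": "apply_moves", "kwargs": {"targets": [[0.1,0,0,0],[0,0,0,0]]}}

```text
time_s: 7.15
eef_pos: [471.3, -168.9, 93.9]
ee_rot: [-0.0, 0.691, 0.723, 0.0]
force: [0.1, 0.1, -0.0]
grip_width: 0.232
```

Emit:
{"fn": "apply_moves", "kwargs": {"targets": [[0.1,0,0,0],[0,0,0,0]]}}

```text
time_s: 7.35
eef_pos: [471.2, -167.9, 93.9]
ee_rot: [-0.0, 0.691, 0.723, -0.0]
force: [-1.5, -0.0, 0.5]
grip_width: 0.231
```

Emit:
{"fn": "apply_moves", "kwargs": {"targets": [[0.1,0,0,0],[0,0,0,0]]}}

```text
time_s: 7.55
eef_pos: [471.3, -167.4, 94.0]
ee_rot: [0.001, 0.691, 0.723, -0.0]
force: [-0.8, -4.0, 0.6]
grip_width: 0.234
```

```bash
python3 - <<'E'
from h import *; import pickle
s=readout.sense();print(s['eef_pos'],s['force'],s['grip_width'])
c=capture('wrist'); save(c,'w5');c=capture('side'); cv2.imwrite('pics/d5c.png',cv2.resize(c['img'][210:310,290:430,::-1],None,fx=5,fy=5,interpolation=cv2.INTER_CUBIC))
E
```

```text
[ 471.34077976 -167.3832236    94.03678443] [-0.80632158 -4.04228712  0.62635171] 0.23393223696241439
```

View pics/w5.png

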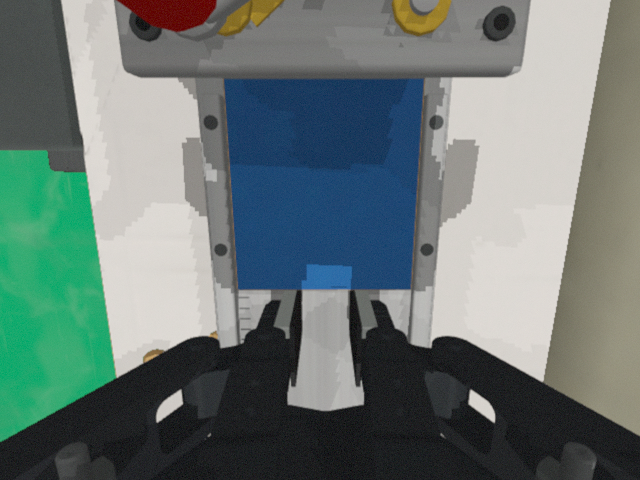

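View pics/d5c.png

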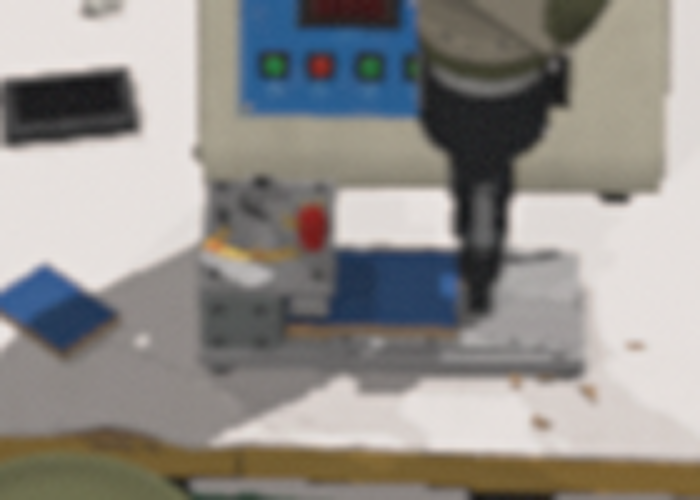

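Emit:
{"fn": "apply_moves", "kwargs": {"targets": [[0.1,0,0,0],[0,0,0,0]]}}

```text
time_s: 7.85
eef_pos: [471.4, -167.1, 94.3]
ee_rot: [0.001, 0.691, 0.723, -0.001]
force: [-2.2, -9.9, -0.0]
grip_width: 0.237
```

Emit:
{"fn": "apply_moves", "kwargs": {"targets": [[0.1,0,0,0],[0,0,0,0]]}}

```text
time_s: 8.05
eef_pos: [471.5, -166.9, 94.5]
ee_rot: [0.002, 0.691, 0.723, -0.001]
force: [-4.1, -14.2, -0.3]
grip_width: 0.234
```

Board is hard against the stop (force 4, 10, then 14 N with almost no motion). I back off, lift, and shut the fingers.

Emit:
{"fn": "apply_moves", "kwargs": {"targets": [[-0.5,0,0,0],[-1,0,0,0],[-1,0,0,0],[0,0,-4,0],[0,0,-4,0],[0,0,-4,0],[0,0,0,0],[0,0,0,0]]}}

```text
time_s: 8.85
eef_pos: [472.2, -190.3, 214.0]
ee_rot: [0.0, 0.691, 0.722, 0.0]
force: [0.1, 0.6, -0.7]
grip_width: 0.235
```

```bash
python3 - <<'E'
from h import *; import pickle
s=readout.sense();print(s['eef_pos'],s['force'],s['grip_width'])
p=(469.5,-121.2,.043);print(R.from_euler('z',-p[2]).apply(s['eef_pos']-[p[0],p[1],0]))
c=capture('wrist'); save(c,'w6'); pickle.dump(c,open('w6.pkl','wb'))
E
```

```text
[ 472.20765253 -190.27816122  214.04659861] [ 0.08064631  0.63724027 -0.72662162] 0.23541442048363215
[ -0.26429596 -69.13070148 214.04659861]
```

View pics/w6.png

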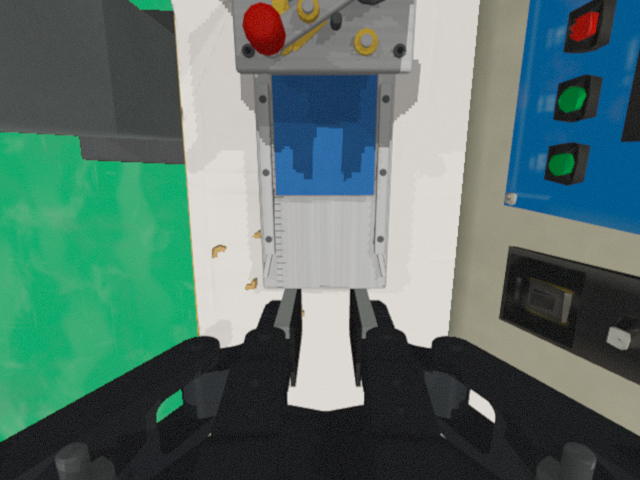

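```bash
python3 - <<'E'
from h import *; import pickle
W=pickle.load(open('w6.pkl','rb')); p=(469.5,-121.2,.043)
for uv,z in [((264,289),18),((386,289),18),((276,195),28),((375,195),28),((238,72),70),((411,72),70),((264,29),95)]:
    b=back(W,uv,z); print(uv, R.from_euler('z',-p[2]).apply(b-[p[0],p[1],0]).round(1))
E
```

```text
(264, 289) [ -48.2 -109.    18. ]
(386, 289) [  47. -109.   18.]
(276, 195) [-35.  -34.7  28. ]
(375, 195) [ 34.4 -34.7  28. ]
(238, 72) [-47.6  36.5  70. ]
(411, 72) [45.7 36.6 70. ]
(264, 29) [-28.9  50.1  95. ]
```

Emit:
{"fn": "apply_moves", "kwargs": {"targets": [[3,-1,0,0],[3,-1,0,0],[2.7,-1.1,0,0],[0,0,2,0],[0,0,2,0],[0,0,1,0],[0,0,0,0],[0,0,0,0]], "grip": 0}}

```text
time_s: 9.7
eef_pos: [437.5, -104.6, 163.9]
ee_rot: [-0.0, 0.691, 0.722, -0.0]
force: [0.6, 0.1, -0.2]
grip_width: 0.001
```

```bash
sed -i '$a def loc():\n    s=readout.sense(); print(s["eef_pos"].round(1),s["force"].round(1),s["time_s"],R.from_euler("z",-.043).apply(s["eef_pos"]-[469.4,-118.5,0]).round(1))' h.py; python3 - <<'E'
from h import *; import pickle
loc()
c=capture('wrist'); save(c,'w7')
c=capture('scene'); cv2.imwrite('pics/s7c.png',cv2.resize(c['img'][200:320,260:420,::-1],None,fx=5,fy=5,interpolation=cv2.INTER_CUBIC))
E
```

```text
[ 437.5 -104.6  163.9] [ 0.6  0.1 -0.2] 9.7 [-31.2  15.2 163.9]
```

View pics/w7.png

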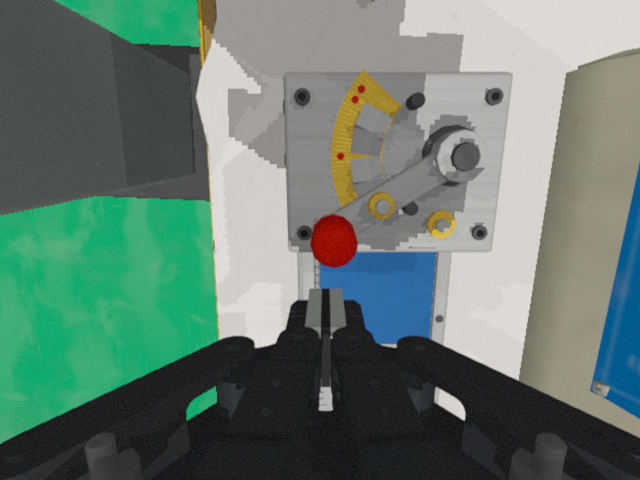

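View pics/s7c.png

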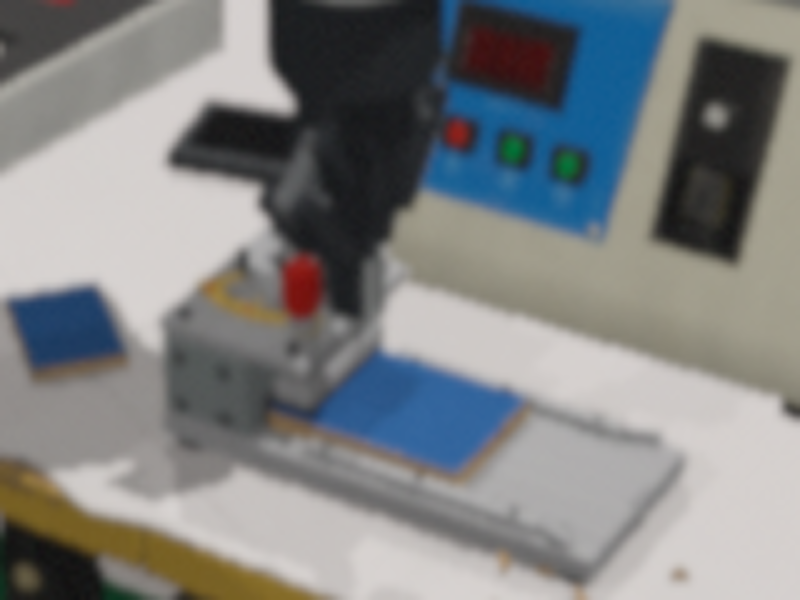

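Emit:
{"fn": "apply_moves", "kwargs": {"targets": [[0.5,0.3,0,0],[0.5,0,0,0],[0.3,0,0,0],[0.3,-0.1,0,0],[0.3,-0.2,0,0]]}}

```text
time_s: 10.3
eef_pos: [436.1, -86.2, 164.1]
ee_rot: [0.0, 0.691, 0.723, -0.002]
force: [-5.7, -11.2, 1.8]
grip_width: 0.003
```

Emit:
{"fn": "apply_moves", "kwargs": {"targets": [[0.3,-0.2,0,0],[0.3,-0.1,0,0],[0.3,-0.1,0,0]]}}

```text
time_s: 10.6
eef_pos: [431.7, -76.8, 164.0]
ee_rot: [0.0, 0.691, 0.723, -0.001]
force: [-1.9, -1.1, -0.2]
grip_width: -0.003
```

```bash
python3 - <<'E'
from h import *
loc()
c=capture('wrist'); save(c,'w8')
E
```

```text
[431.7 -76.8 164. ] [-1.9 -1.1 -0.2] 10.6 [-35.9  43.3 164. ]
```

View pics/w8.png

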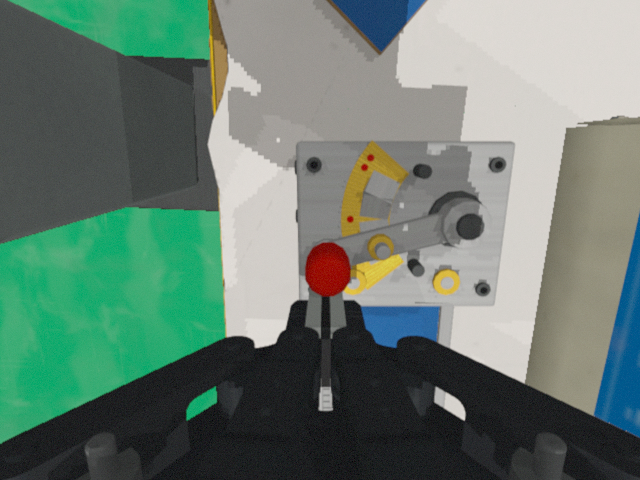

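Emit:
{"fn": "apply_moves", "kwargs": {"targets": [[0.4,0,0,0],[0.4,0,0,0],[0.4,0,0,0],[0.3,0,0,0],[0.3,0,0,0]]}}

```text
time_s: 11.15
eef_pos: [431.2, -58.6, 163.9]
ee_rot: [0.0, 0.691, 0.723, -0.001]
force: [-3.6, -5.8, 1.4]
grip_width: -0.001
```

Emit:
{"fn": "apply_moves", "kwargs": {"targets": [[0.3,0.1,0,0],[0.3,0.1,0,0],[0.3,0.2,0,0],[0.3,0.2,0,0]]}}

```text
time_s: 11.55
eef_pos: [436.6, -46.6, 163.9]
ee_rot: [-0.0, 0.691, 0.723, -0.001]
force: [-2.8, -4.8, 0.4]
grip_width: -0.001
```

```bash
python3 - <<'E'
from h import *
loc()
c=capture('wrist'); save(c,'w9')
E
```

```text
[436.6 -46.6 163.9] [-2.8 -4.8  0.4] 11.55 [-29.6  73.3 163.9]
```

View pics/w9.png

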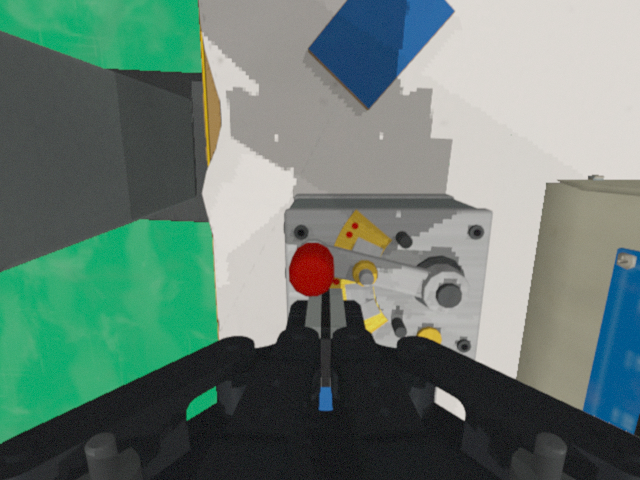

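Emit:
{"fn": "apply_moves", "kwargs": {"targets": [[0.1,-0.2,0,0],[0.2,-0.1,0,0],[0.3,0,0,0],[0.3,0.1,0,0],[0.2,0.1,0,0]]}}

```text
time_s: 12.1
eef_pos: [435.2, -35.0, 163.8]
ee_rot: [-0.0, 0.691, 0.723, -0.0]
force: [-0.2, -0.8, 1.0]
grip_width: 0.0
```

Emit:
{"fn": "apply_moves", "kwargs": {"targets": [[0.2,0.1,0,0],[0.2,0.1,0,0],[0,0,0,0]]}}

```text
time_s: 12.4
eef_pos: [437.2, -31.0, 163.8]
ee_rot: [-0.0, 0.691, 0.723, 0.0]
force: [-0.0, 1.0, 0.2]
grip_width: 0.001
```

```bash
python3 - <<'E'
from h import *
loc()
c=capture('wrist'); save(c,'w10')
E
```

```text
[437.2 -31.  163.8] [-0.   1.   0.2] 12.4 [-28.4  88.8 163.8]
```

View pics/w10.png

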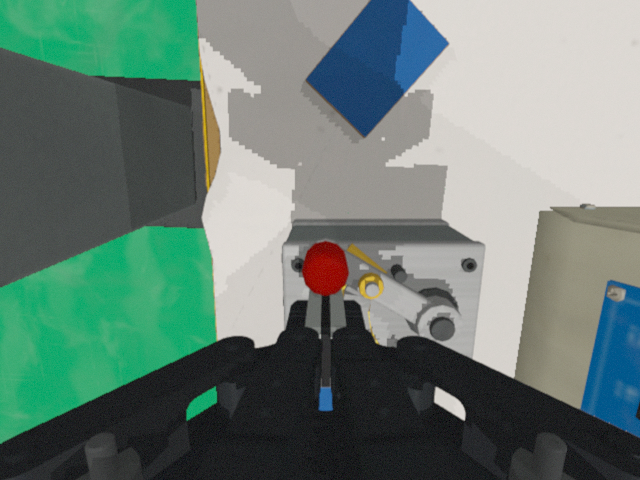

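Near the second stop and past the ridge; I press on gently until the stop pushes back.

Emit:
{"fn": "apply_moves", "kwargs": {"targets": [[0.1,0,0,0],[0,0,0,0]]}}

```text
time_s: 12.65
eef_pos: [437.2, -30.4, 163.9]
ee_rot: [0.0, 0.691, 0.723, 0.0]
force: [-0.5, -0.7, -0.4]
grip_width: -0.004
```

Emit:
{"fn": "apply_moves", "kwargs": {"targets": [[0.1,0,0,0],[0,0,0,0]]}}

```text
time_s: 12.85
eef_pos: [437.2, -30.0, 164.0]
ee_rot: [0.001, 0.691, 0.723, -0.001]
force: [-0.6, -6.8, -0.4]
grip_width: 0.001
```

Emit:
{"fn": "apply_moves", "kwargs": {"targets": [[0.1,0,0,0],[0,0,0,0]]}}

```text
time_s: 13.05
eef_pos: [437.2, -29.7, 164.0]
ee_rot: [0.001, 0.691, 0.723, -0.001]
force: [-1.1, -12.2, -2.2]
grip_width: -0.001
```

Hard stop felt. I back off along -y, lift, and check.

Emit:
{"fn": "apply_moves", "kwargs": {"targets": [[-0.5,0,0,0],[-1.5,0,0,0],[0,0,-4,0],[-3,0,-4,0],[-4.5,0,-2,0],[-4.5,0,0,0],[0,0,0,0],[0,0,0,0]]}}

```text
time_s: 13.85
eef_pos: [443.0, -168.6, 263.6]
ee_rot: [-0.001, 0.692, 0.722, 0.0]
force: [-0.5, 1.4, 0.4]
grip_width: -0.001
```

```bash
python3 - <<'E'
from h import *; import pickle
loc()
c=capture('wrist'); save(c,'w11'); pickle.dump(c,open('w11.pkl','wb'))
print([(d['score'],d['location'][0]*640,d['location'][1]*480) for d in nets.boxes_of('wrist','lever_knob')])
c=capture('scene'); save(c,'s11');
E
```

```text
[ 443.  -168.6  263.6] [-0.5  1.4  0.4] 13.85 [-28.6 -48.9 263.6]
[(0.68, 384.512, 32.016)]
```

View pics/w11.png

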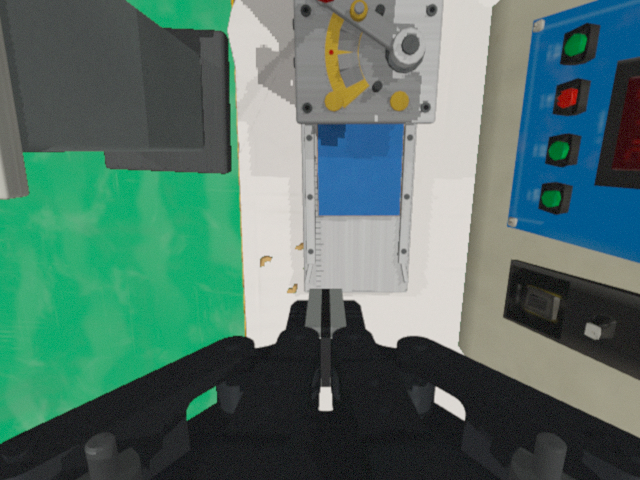

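View pics/s11.png

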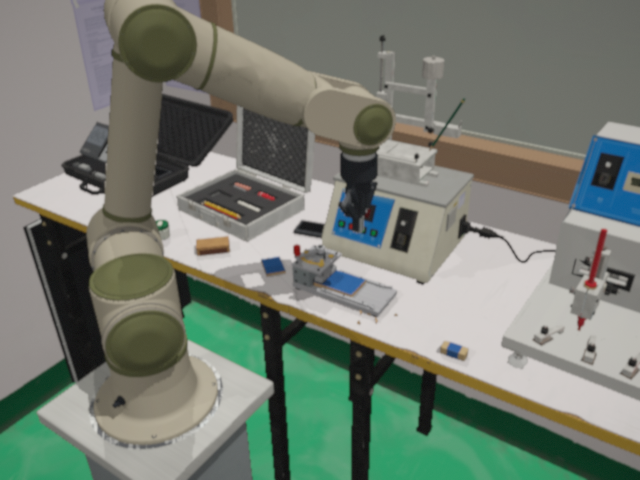

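Emit:
{"fn": "apply_moves", "kwargs": {"targets": [[4,0,-3,0],[0,0,0,0],[0,0,0,0]]}}

```text
time_s: 14.3
eef_pos: [441.6, -127.2, 294.1]
ee_rot: [0.0, 0.69, 0.723, 0.0]
force: [1.1, 0.2, -0.0]
grip_width: 0.001
```

```bash
python3 - <<'E'
from h import *; import pickle
W=pickle.load(open('w11.pkl','rb')); L=lambda b:R.from_euler("z",-.043).apply(b-[469.4,-118.5,0]).round(1)
for uv,z in [((318,215),28),((400,215),28),((304,292),18),((408,292),18),((297,123),70),((435,123),70)]: print(uv,L(back(W,uv,z)))
loc()
c=capture('wrist'); save(c,'w12')
hsv=cv2.cvtColor(c['img'],cv2.COLOR_RGB2HSV); m=((hsv[...,0]<6)|(hsv[...,0]>174))&(hsv[...,1]>180)&(hsv[...,2]>90); m[:, 450:]=0
n,_,st,ce=cv2.connectedComponentsWithStats(m.astype(np.uint8)); i=1+st[1:,4].argmax(); print(st[i],ce[i],L(back(c,ce[i],97)))
E
```

```text
(318, 215) [-35.1 -37.1  28. ]
(400, 215) [ 34.5 -37.2  28. ]
(304, 292) [ -48.7 -111.1   18. ]
(408, 292) [  47.7 -111.2   18. ]
(297, 123) [-48.3  34.2  70. ]
(435, 123) [46.5 34.1 70. ]
[ 441.6 -127.2  294.1] [ 1.1  0.2 -0. ] 14.3 [-28.2  -7.5 294.1]
[313  55  25  31 611] [325.32569558  69.83306056] [-28.7 109.4  97. ]
```

View pics/w12.png

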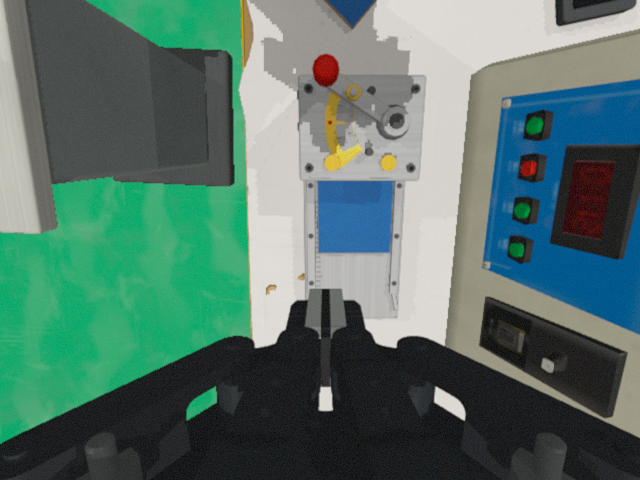

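The knob, at pixel (325,70), is at clamp (-29, 109), which is the second stop. The board's free edge, taken against the bed's end, is at -38, which is home. Handing in.

```bash
python3 - <<'E'
from h import *
print(ctrl.finish_job()); loc()
E
```

```text
the job is handed in; nothing more can be done
None
the job is handed in; nothing more can be done
```

The board is home against the stop and the lever is at its second stop; I handed the job in at about 14.3 s of the 42 s allowed.

- **Board:** I pushed the 70 x 100 mm board on the bed with both fingertips. It stopped hard, the force rising from 4 to 14 N with almost no further movement. In the last picture its free edge is square, at y = -37.1 mm. The bed's end reads -111.1 mm in the same frame, 0.9 mm off its true -112, so the edge is at about -38 mm, which is home.
- **Lever:** I pushed the knob along its arc past both ridges, with peaks near 12 N, to a hard stop at about 12 N. After I let go, the knob stayed at (-29, +109) mm; the second stop is nominally at (-27, +109) mm.
- **Surroundings:** I saw nothing disturbed in the last pictures, judged by eye only. The gripper was well clear and touching nothing when I handed in.

**Disagreement:** My first estimate of the clamp's position was about 3 mm off along y. I corrected it from a later wrist view and where the board met the stop. I did not check the pressure bar's height or clamping force directly; I took it from the lever's position.

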